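Hold the bench magnifier over the red ring

ROBOT

A 6-joint arm with a two-finger parallel gripper is mounted at the origin on the work surface. World frame = base frame: x ahead of the robot, y to its left, z up, the work surface at z = 0. Lengths are in m, angles in rad, forces in N, time in s.
With the tool pointing down it reaches from about 0.375 to 0.9 m from the base axis. Payload 3.1 kg.
Tool frame: the origin (TCP) lies on the mounting face of the last link; the fingertips stand 182 mm ahead of it and the grasp point (between the pads) lies 164 mm ahead of it (bot.tcp_to_tips is the distance from the TCP to the fingertips, in m); z points along the fingers, y is the line along which they close (so a half turn about z gives the same grasp; the last joint's range is limited). The gripper opens to 87 mm and grips with 3 to 60 N. Pads are 19 mm wide; open, the fingers measure 117 mm over their backs; the gripper's body (75 mm by 190 mm) begins 51 mm behind the grasp point.
Start: joints at [1.032, 0.527, 1.433, -0, 1.181, -0.178], TCP at [0.221, 0.585, 0.405] pointing down, gripper open.
Joint ranges: [-3.08, 3.08], [-0.75, 2.2], [0.22, 2.44], [-1.43, 4.57], [0, 2.65], [-2.85, 2.85]. Speed limits (rad/s): [2.79, 2.79, 3.14, 3.14, 3.14, 3.14].

INTERFACE

Orientations are given as a rotation vector (axis times angle).
In Python, from bench import get_obs, viewer, job, bot gives the robot as it stands.
- The arm moves only by the tool apply_moves, never from a script. Its arguments are lists of equal length, an entry for each row: "offset": the shift along the tool's x, y, z in mm, a list of three; "delta_rot": the turn, a rotation vector about the tool's x, y, z in rad, a list of three; "hand": the finger opening in mm, from 0 to 87. A call has 1 to 5 rows; each row is the pose to reach, as a shift and turn from the pose commanded when the call began, along the tool's axes at that moment; what a row does not reach only later rows make up. A row lasts 1/8 s, in which the tool goes at most 62.5 mm and 10.7 degrees, less where a joint would pass 70% of its speed; a pose out of reach is approached as far as the arm can. A call with a gripper value outside its range is refused whole. The fingers move at their own pace and stop on an object; "force" is the grip in N (left out, the last holds). Time passes only in rows, so rows that repeat a pose let the fingers close. It gives the time, the measured TCP pose, the force, the opening and the grip force at its end, in the units of the state.
- get_obs(): the state, without advancing time (a new reading comes with each control period).
- viewer.camera(name): name is "scene" or "top" or "wrist"; returns the picture (420x560x3 uint8, red, green, blue); there is no depth.
- viewer.camera_model(name): a dict with "fov_y" (degrees; the focal length in pixels is half the picture's height over the tangent of half this angle, whatever the lens; pixels are square), "cx", "cy" (the principal point, pixels), "distortion" ([k1, k2, p1, p2, k3] as OpenCV has them; the pictures are not rectified), "rvec" (rotation vector, rad) and "tvec" (3), from world to camera coordinates, as OpenCV has them. Camera axes: x right, y down, z forward; pixel columns grow to the right and rows downward; lengths in m; the calibration is good to about 2 mm. A picture is of the moment at which its call begins: read the wrist's pose just before it. camera_model takes no time and is no camera call; for the wrist camera it gives the pose at the moment of the call.
- job.job_done(): hands the job in; it is judged then, once.
The state is a dict: "time_s": time; "qpos": joint angles; "qvel": joint speeds; "joint_efforts": joint torques, N m; "eef_pos": TCP position; "tool_rot": TCP orientation; "wrist_force": force on the tool from outside, world axes, zero at the start; "moment": the same for the moment, N m; "opening": finger opening in m; "grasp_force": force on a finger pad.
Only numpy, scipy, OpenCV 4.12 (cv2) and the standard library are available. Lean on these libraries where they do the work, as an engineer would, in place of code of your own. Each camera call takes 0.05 s, during which the arm holds its last target. There are 200 camera calls.

TASK

On the jeweller's bench, draw the hand magnifier out of its sloping holder and turn it so that its lens lies level, then keep it held in the air with the middle of the lens straight above the red stone, about 8 cm higher than the stone, for a look through the glass. Finish while still holding it there, steady and carried by the gripper alone; do not let go or put it down. Leave the rings on their stands and everything else on the bench where they are.

Things in the scene. Friction and masses are not known exactly. Their poses are not given: they have to be found in the camera images.
- magnifier: hand magnifier, loose, about 110 g: straight white handle 145 mm long, 20 wide (its y), 14 thick (its z), with a round brass-rimmed lens 68 across, 8 thick, on its end. Origin: middle of the handle's free end, which sits in the holder; x along the handle to the lens, z square to the lens (lens level when z is vertical, either face up). In the holder x points up at 45 degrees, z up and back
- mag_grip (a point): middle of the bare part of the handle, between holder mouth and lens, mid width and thickness: a good place to grip across the 20 mm width. 108 mm from the free end, 69 mm from the lens's centre; axes as the magnifier. About 30 mm of handle are bare either way. Under it runs a fixed brass rib 8 mm wide; fingers can pass on both sides of it
- lens (a point): centre of the magnifier's lens, 177 mm from the handle's free end; same axes as the magnifier
- holder: the magnifier's holder, fixed to the bench: a dark wooden foot 160 mm by 70 mm and 12 mm thick, with a sloping rectangular socket. Origin: centre of the foot's underside; z up, x towards the side to which the handle rises (45 degrees)
- socket_floor (a point): centre of the closed bottom of the holder's socket, where the handle's free end rests, 35 mm above the bench. The socket is 75 mm deep along the slope, with 2 mm of play at each side and 3 mm above; the handle slides out freely along its own length, lens first
- stand_red: the loose stand of the ring with the red stone; origin: centre of its underside; z up
- stone_red (a point): red 15 mm stone of a gold ring that stands upright on top of a loose round white display stand with a red foot and red collar; the point is the stone's centre, 56 mm above the bench, over the middle of the stand (stand 52 mm across at the foot, 64 mm tall to the top of the stone, 250 g). The ring to be looked at
- stand_blue: the loose stand of the ring with the blue stone, otherwise like the red one; leave alone; origin: centre of its underside
- stand_green: the loose stand of the ring with the green stone, otherwise like the red one; leave alone; origin: centre of its underside
- bench_block: loose steel bench block, 75 x 75 x 22 mm; leave alone; origin: centre of its underside
- hammer: loose hammer with a wooden handle, lying on the bench; leave alone; origin: on its underside, x along it towards the head
- dish: loose white dish, 90 mm across, 30 mm tall; leave alone; origin: centre of its underside
- jar: loose amber jar, 52 mm across, 60 mm tall; leave alone; origin: centre of its underside
There are look-alikes about, which are no part of the job. What is shaped like the stand_red but purple is not meant. Of the things that look like the holder, the middle-sized one is meant.

How it is judged:
By the outcome, as a careful person would: the job done as asked, in the order asked, and still so for the second after the job is handed in, while the arm keeps its last pose, push and grip.
It also fails if it takes over 35 s, if anything falls off the work surface, if the arm or the gripper's body presses on something with over 40 N, if the wrist force passes 120 N, or if a joint passes its speed limit or range.

## Working session

There is one attempt and no reset: what is moved stays moved. The work goes in short steps, Python scripts to look and compute and a tool call to move; the robot and the scene stay as the last step left them, time stands still between calls to the robot, and variables do not carry over. Pictures are saved under pics/ and viewed, at most 10 in all, crops included, and the job is handed in when it is done.

Besides the shell and the picture viewer there is one more tool, called in YAML: its name, and indented under it one key for each argument. apply_moves: Moves the arm, as the interface text tells. Its arguments: {"type":"object","properties":{"offset":{"type":"array","items":{"type":"array","items":{"type":"number"}}},"delta_rot":{"type":"array","items":{"type":"array","items":{"type":"number"}}},"hand":{"type":"array","items":{"type":"number"}},"force":{"type":"number"}},"required":["offset","delta_rot","hand"]}

```bash
mkdir -p pics; ls; python3 - <<'E'
from bench import get_obs, viewer, job, bot
import cv2
for n in ("scene","top"):
    im=viewer.camera(n); cv2.imwrite(f"pics/{n}0.png",im[:,:,::-1])
    m=viewer.camera_model(n); print(n,m)
print(get_obs())
E
```

```text
pics
scene {'fov_y': 56.28257183478472, 'cx': 280.14685217452103, 'cy': 201.15967120248814, 'distortion': array([-0.04324346,  0.        ,  0.        ,  0.        ,  0.        ]), 'rvec': array([ 1.43458881,  2.04036475, -0.92973666]), 'tvec': array([ 0.19319055, -0.21856349,  1.30893147])}
top {'fov_y': 55.337129454961996, 'cx': 282.49645098180605, 'cy': 211.15121248090506, 'distortion': array([0.00419323, 0.        , 0.        , 0.        , 0.        ]), 'rvec': array([ 2.1374995 , -2.08621011,  0.20731882]), 'tvec': array([-0.04153542,  0.53578179,  1.06919322])}
{'time_s': 0.1, 'qpos': array([ 1.03150810e+00,  5.28365530e-01,  1.43376547e+00, -1.09886381e-05,
        1.18140506e+00, -1.78527391e-01]), 'qvel': array([-8.41740695e-04, -1.33746071e-03, -4.12059420e-03, -9.43151739e-05,
       -1.39411386e-03, -1.14164590e-03]), 'joint_efforts': array([-3.49368911e-04, -4.40981805e+01, -1.77149034e+01,  6.34735543e-02,
        5.34863980e-02, -5.24881011e-05]), 'eef_pos': array([0.22044553, 0.58450357, 0.40387663]), 'tool_rot': array([-5.63486305e-01, -3.08995964e+00,  2.86317328e-03]), 'wrist_force': array([-0.36836829,  0.67208663,  0.50981766]), 'moment': array([-0.02860648, -0.03716298,  0.01226363]), 'grasp_force': 0.0, 'opening': 0.08707530124102665}
```

View pics/scene0.png

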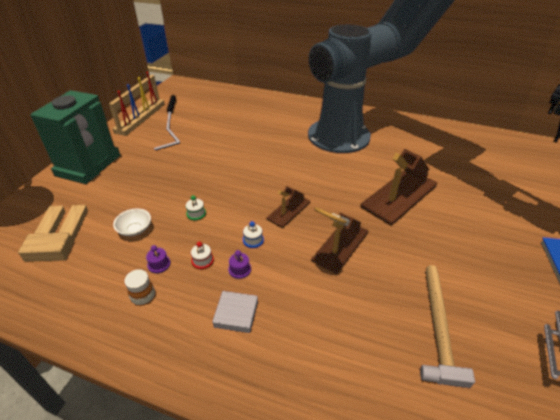

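View pics/top0.png

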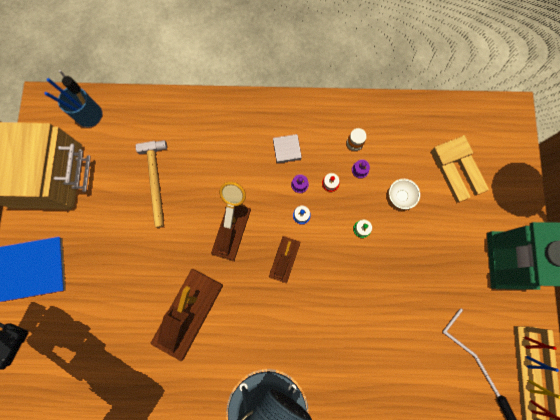

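The top view shows three holders: large at (187,313), small at (285,260), and the middle-sized one at (232,232). The middle one carries the magnifier, with its lens at (232,194). The red stand is at (331,181); the ones like it are purple at (300,183) and (361,168), blue at (302,214) and green at (364,229). Next is one close crop of the chosen ones.

```bash
python3 - <<'E'
import cv2,numpy as np
t=cv2.imread("pics/top0.png"); s=cv2.imread("pics/scene0.png")
r=lambda a:cv2.resize(a,(400,300),interpolation=cv2.INTER_CUBIC)
# top crops: 80x60 x5 ; scene crops
a=r(t[175:265,180:300]);b=r(t[155:215,290:370]);c=r(s[190:280,290:410]);d=r(s[220:280,165:245])
cv2.imwrite("pics/m1.png",np.vstack([np.hstack([a,b]),np.hstack([c,d])]))
E
```

```text
(no output)
```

View pics/m1.png

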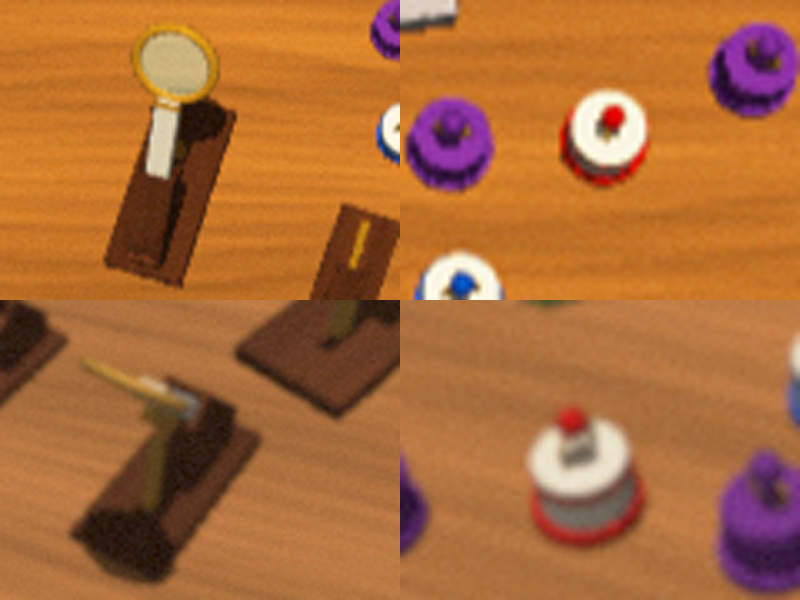

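The crops confirm the choice: the white handle and brass lens are in the middle-sized holder, lens centre at top px (232.5,193.9) and socket mouth at (227.4,228.4). The red stone is at top px (332.4,178.6) and scene px (199.6,244).

```bash
cat >h.py <<'E'
import cv2,numpy as np
from scipy.spatial.transform import Rotation as R
from bench import get_obs, viewer, job, bot
def K(m):
    f=210/np.tan(np.radians(m["fov_y"]/2)); return np.array([[f,0,m["cx"]],[0,f,m["cy"]],[0,0,1]])
def ray(m,uv):
    p=cv2.undistortPoints(np.array([[uv]],float),K(m),m["distortion"])[0,0]
    r=R.from_rotvec(m["rvec"]).as_matrix(); return -r.T@m["tvec"], r.T@np.r_[p,1]
def atz(m,uv,z):
    c,d=ray(m,uv); return c+d*(z-c[2])/d[2]
def tri(obs):
    A=np.zeros((3,3));b=np.zeros(3)
    for m,uv in obs:
        c,d=ray(m,uv); d/=np.linalg.norm(d); P=np.eye(3)-np.outer(d,d); A+=P;b+=P@c
    return np.linalg.solve(A,b)
def proj(m,X):
    return cv2.projectPoints(np.atleast_2d(X).astype(float),np.array(m["rvec"]),np.array(m["tvec"]),K(m),m["distortion"])[0][:,0]
E
python3 - <<'E'
from h import *
np.set_printoptions(precision=4,suppress=True)
t=viewer.camera_model("top");s=viewer.camera_model("scene")
L=atz(t,(232.5,193.9),.160);print("lens",L)
print("grip",atz(t,(228.9,217),.1114))
f=[atz(t,(180+x/3.333,175+y/3.333),.012) for x,y in((234,112),(181,286),(105,264))]
print("foot",f,np.linalg.norm(f[0]-f[1]),np.linalg.norm(f[1]-f[2]))
d=f[0]-f[1];yaw=np.arctan2(d[1],d[0]);print("yaw",yaw,"ctr",(f[0]+f[2])/2)
u=np.array([np.cos(yaw),np.sin(yaw),0])
print("pred grip",L-.069*.7071*(u+[0,0,1]), "floor",L-.177*.7071*(u+[0,0,1]))
print("stone",atz(t,(332.4,178.6),.056),tri([(t,(332.4,178.6)),(s,(199.6,244))]))
print("lens proj scene",proj(s,L),R.from_rotvec(get_obs()["tool_rot"]).as_matrix())
E
```

```text
lens [0.557  0.0996 0.16  ]
grip [0.5057 0.1127 0.1114]
foot [array([0.5506, 0.0662, 0.012 ]), array([0.398 , 0.1052, 0.012 ]), array([0.4152, 0.1712, 0.012 ])] 0.1575093938716579 0.06813684377693859
yaw -0.2500683806621296 ctr [0.4829 0.1187 0.012 ]
pred grip [0.5097 0.1116 0.1112] floor [0.4357 0.1305 0.0348]
stone [ 0.6342 -0.1682  0.056 ] [ 0.6339 -0.1673  0.0554]
lens proj scene [[329.1293 214.8251]] [[-0.9356  0.353  -0.001 ]
 [ 0.353   0.9356 -0.0017]
 [ 0.0003 -0.0019 -1.    ]]
```

```bash
python3 - <<'E'
from h import *
print([ (a,type(getattr(bot,a))) for a in dir(bot) if a[0]!='_'])
np.set_printoptions(precision=4,suppress=True)
o=get_obs();T=o["eef_pos"];Rt=R.from_rotvec(o["tool_rot"]).as_matrix()
yaw=-.25;u=np.array([np.cos(yaw),np.sin(yaw),0]);y=np.array([-u[1],u[0],0])
z=(u-[0,0,1])/2**.5;x=np.cross(y,z);G=np.c_[x,y,z]
g=np.array([.509,.112,.1115])
for d in (.15,.06,0):
    p=g-z*(.164+d); print(d,"tcp",p,"offset mm",Rt.T@(p-T)*1e3)
print("rot",R.from_matrix(Rt.T@G).as_rotvec())
t=viewer.camera_model("top")
for uv in((197,269),(222,285),(152,344)): print("big holder",atz(t,uv,.012))
E
```

```text
[('Unreachable', <class 'type'>), ('tcp_to_tips', <class 'float'>)]
0.15 tcp [0.2939 0.1669 0.3335] offset mm [-216.1182 -364.6399   70.9708]
0.06 tcp [0.3555 0.1512 0.2699] offset mm [-279.3892 -357.484   134.5757]
0 tcp [0.3966 0.1407 0.2275] offset mm [-321.5699 -352.7134  176.9789]
rot [-0.0453 -0.785  -0.1043]
big holder [0.3724 0.2097 0.012 ]
big holder [0.3296 0.1365 0.012 ]
big holder [0.1669 0.3187 0.012 ]
```

apply_moves:
  offset:
    - [-36,-42,4]
    - [-72,-84,8]
    - [-108,-126,16]
    - [-144,-168,24]
    - [-180,-210,32]
  delta_rot:
    - [0,-0.1,-0.02]
    - [-0.01,-0.2,-0.04]
    - [-0.02,-0.3,-0.06]
    - [-0.03,-0.45,-0.08]
    - [-0.04,-0.6,-0.1]
  hand: [87,87,87,70,60]

```text
time_s: 0.72
eef_pos: [0.3135, 0.3287, 0.3735]
tool_rot: [0.333, 2.532, -0.09]
wrist_force: [0.9, -0.6, -0.3]
opening: 0.0743
grasp_force: 0.0
```

```bash
cat >to.py <<'E'
from h import *
import sys
np.set_printoptions(precision=3,suppress=True)
def go(p,G):
    o=get_obs();T=o["eef_pos"];Rt=R.from_rotvec(o["tool_rot"]).as_matrix()
    return Rt.T@(np.array(p)-T)*1e3, R.from_matrix(Rt.T@G).as_rotvec()
def G(yaw,tilt):
    u=np.array([np.cos(yaw),np.sin(yaw),0]);y=np.array([-u[1],u[0],0])
    z=u*np.sin(tilt)-np.array([0,0,np.cos(tilt)]);return np.c_[np.cross(y,z),y,z]
E
python3 - <<'E'
from to import *
g=np.array([.509,.112,.1115]);A=G(-.25,np.pi/4)
print(get_obs()["qpos"],get_obs()["eef_pos"])
print(go((.38,.15,.34),A)); print(go(g-A[:,2]*.224,A))
E
```

```text
[ 0.686  0.35   1.972 -0.864  0.628  0.045] [0.313 0.329 0.373]
(array([ -73.546, -155.976,   88.042]), array([ 0.   , -0.195, -0.012]))
(array([ -14.662, -161.655,  132.938]), array([ 0.   , -0.195, -0.012]))
```

apply_moves:
  offset:
    - [-18,-39,20]
    - [-36,-78,42]
    - [-54,-117,64]
    - [-73,-156,88]
    - [-73,-156,88]
  delta_rot:
    - [0,-0.05,0]
    - [0,-0.1,-0.01]
    - [0,-0.15,-0.01]
    - [0,-0.195,-0.012]
    - [0,-0.195,-0.012]
  hand: [60,60,60,60,60]

```text
time_s: 1.35
eef_pos: [0.3946, 0.1594, 0.3763]
tool_rot: [0.317, 2.386, -0.134]
wrist_force: [0.6, 1.0, -0.5]
opening: 0.0601
grasp_force: 0.0
```

```bash
python3 - <<'E'
from to import *
g=np.array([.509,.112,.1115]);A=G(-.25,np.pi/4)
m=viewer.camera_model("wrist");im=viewer.camera("wrist");cv2.imwrite("pics/w1.png",im[:,:,::-1])
print(get_obs()["qpos"],get_obs()["eef_pos"])
print(go(g-A[:,2]*.224,A),go(g-A[:,2]*.164,A))
e=A[:,0]  # +-handle axis
hx=np.array([np.cos(-.25),np.sin(-.25),1])/2**.5
print("proj grip,lens,mouth",proj(m,[g,g+.069*hx,g-.033*hx]).round(0))
import pickle;pickle.dump(m,open("w1.pkl","wb"))
E
```

```text
[ 0.217  0.298  2.122 -1.43   0.326  0.216] [0.393 0.161 0.376]
(array([ 96.443, -18.09 ,  55.581]), array([-0.016, -0.049, -0.005])) (array([ 93.527, -17.122, 115.502]), array([-0.016, -0.049, -0.005]))
proj grip,lens,mouth [[260. 120.]
 [261. 200.]
 [259.  79.]]
```

View pics/w1.png

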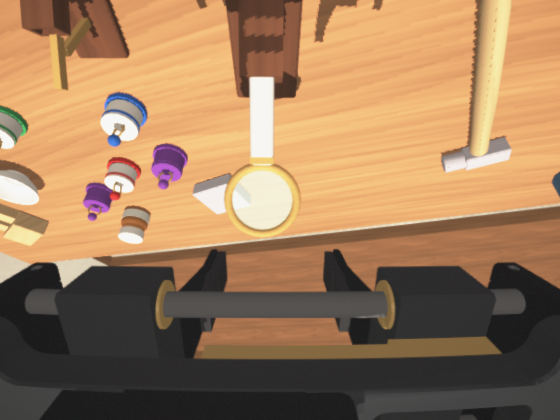

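The wrist picture shows the handle from (262,78) to (261,160) and the lens centre at (262,200). My predictions were (259,79) and (261,200), so the position is good to about 1–2 mm. The red stone is at (115,195). Joint 4 has hit its limit because the wrist is nearly straight, so I'll fit a kinematic model and choose a steeper tool tilt.

```bash
cat >kin.py <<'E'
from to import *
from scipy.optimize import least_squares
def fk(q,p):
    h,r0,L1,a,L2,d=p
    Rz=lambda t:R.from_euler('z',t).as_matrix();Ry=lambda t:R.from_euler('y',t).as_matrix()
    M=Rz(q[0]);x=M@[r0,0,h];M=M@Ry(q[1]);x=x+M@[0,0,L1];M=M@Ry(q[2]);x=x+M@[a,0,L2]
    M=M@Rz(q[3])@Ry(q[4]);x=x+M@[0,0,d];return x,M@Rz(q[5])
lo=np.array([-3.08,-.75,.22,-1.43,0,-2.85]);hi=np.array([3.08,2.2,2.44,4.57,2.65,2.85])
E
python3 - <<'E'
from kin import *
o=get_obs()
D=[([1.0315,.52837,1.43377,0,1.18141,-.17853],[.22045,.5845,.40388]),([.686,.35,1.972,-.864,.628,.045],[.313,.329,.373]),(o["qpos"],o["eef_pos"])]
f=lambda p:np.concatenate([fk(q,p)[0]-x for q,x in D])
s=least_squares(f,[.3,0,.4,0,.4,.1]);p=s.x;print(p,f(p)*1e3);np.save("p.npy",p)
C=fk(o["qpos"],p)[1].T@R.from_rotvec(o["tool_rot"]).as_matrix();print(C)
g=np.array([.509,.112,.1115])
def ik(pos,M,q0):
    e=lambda q:np.r_[(fk(q,p)[0]-pos)*10,(R.from_matrix((fk(q,p)[1]@np.round(C)).T@M).as_rotvec())]
    b=[least_squares(e,np.clip(q,lo+.01,hi-.01),bounds=(lo,hi)) for q in (q0,[.2,.3,2,0,.6,.2],[.2,.5,1.5,0,1.,.2],[0,.3,2,3.1,.3,-2.8])]
    b=min(b,key=lambda s:s.cost);return b.x,b.cost
for t in (45,35,30,25,20,15,10):
    A=G(-.25,np.radians(t))
    for d in(0,.06):
        q,c=ik(g-A[:,2]*(.164+d),A,o["qpos"]);print("grasp",t,d,q,c.round(6))
    hx=np.array([np.cos(-.25),np.sin(-.25),1])/2**.5
    q,c=ik(g-A[:,2]*.164+.13*hx,A,o["qpos"]);print("  drawn",q,c.round(6))
    B=G(-.25,np.radians(t-45));gf=np.array([.634,-.168,.136])-.069*np.array([np.cos(.25),-np.sin(.25),0])
    q,c=ik(gf-B[:,2]*.164,B,o["qpos"]);print("  final",q,c.round(6))
m=__import__("pickle").load(open("w1.pkl","rb"));print("stone w",atz(m,(115,195),.056))
E
```

```text
[ 3.118  1.75  -1.932  1.173  0.308 -0.158] [ 94.208 -58.732   1.057  -2.469  16.205  -6.521  -1.443 -22.843   5.464]
[[-0. -1. -0.]
 [ 1. -0. -0.]
 [ 0. -0.  1.]]
grasp 45 0 [ 0.243  0.422  1.728 -1.43   0.269  0.148] 0.289421
grasp 45 0.06 [ 0.274  0.436  1.737 -1.43   0.326  0.17 ] 0.145977
  drawn [ 0.151  0.457  1.617 -0.735  0.424 -0.59 ] 0.0
  final [-0.26   0.361  1.827 -0.     0.683 -1.581] 0.078985
grasp 35 0 [ 0.219  0.406  1.764 -1.43   0.268  0.149] 0.186375
grasp 35 0.06 [ 0.239  0.4    1.821 -1.43   0.319  0.169] 0.070915
  drawn [ 0.151  0.293  2.043 -0.782  0.323 -0.481] 0.0
  final [-0.261  0.361  1.827 -0.006  0.882 -1.579] 0.099733
grasp 30 0 [ 0.208  0.393  1.792 -1.43   0.264  0.151] 0.169631
grasp 30 0.06 [ 0.233  0.396  1.827 -1.119  0.313 -0.124] 0.065409
  drawn [ 0.15   0.292  2.046 -0.57   0.37  -0.681] 0.0
  final [-0.262  0.362  1.827 -0.011  1.015 -1.578] 0.111372
grasp 25 0 [ 0.2    0.378  1.827 -1.405  0.253  0.132] 0.171834
grasp 25 0.06 [ 0.228  0.394  1.827 -0.803  0.339 -0.421] 0.061109
  drawn [ 0.15   0.291  2.048 -0.407  0.428 -0.831] 0.0
  final [-0.264  0.369  1.827 -0.022  1.231 -1.578] 0.1201
grasp 20 0 [ 0.199  0.376  1.827 -1.076  0.245 -0.175] 0.182382
grasp 20 0.06 [ 0.224  0.393  1.827 -0.549  0.389 -0.655] 0.057859
  drawn [ 0.15   0.29   2.051 -0.284  0.495 -0.942] 0.0
  final [-0.264  0.379  1.827 -0.021  1.519 -1.58 ] 0.11676
grasp 15 0 [ 0.199  0.374  1.827 -0.754  0.259 -0.473] 0.195357
grasp 15 0.06 [ 0.22   0.391  1.827 -0.358  0.456 -0.826] 0.055605
  drawn [ 0.149  0.289  2.053 -0.189  0.566 -1.024] 0.0
  final [-0.263  0.382  1.827 -0.016  1.683 -1.581] 0.105835
grasp 10 0 [ 0.201  0.372  1.827 -0.471  0.29  -0.727] 0.21103
grasp 10 0.06 [ 0.218  0.389  1.827 -0.212  0.533 -0.948] 0.054321
  drawn [ 0.149  0.288  2.054 -0.113  0.641 -1.087] 0.0
  final [-0.262  0.383  1.827 -0.015  1.799 -1.581] 0.094284
stone w [ 0.635 -0.166  0.056]
```

```bash
python3 - <<'E'
from kin import *
import json
o=get_obs()
D=[([1.0315,.52837,1.43377,0,1.18141,-.17853],[.22045,.5845,.40388]),([.686,.35,1.972,-.864,.628,.045],[.313,.329,.373]),(list(o["qpos"]),list(o["eef_pos"]))]
json.dump(D,open("D.json","w"))
g=np.array([.509,.112,.1115])
for t in(25,20):
  A=G(-.25,np.radians(t))
  for d in(.12,.06): print(t,d,go(g-A[:,2]*(.164+d),A))
E
```

```text
25 0.12 (array([  1.51 , -18.368,   8.035]), array([-0.015,  0.3  , -0.007]))
25 0.06 (array([ 19.266, -17.546,  65.342]), array([-0.015,  0.3  , -0.007]))
20 0.12 (array([-21.813, -18.118,  16.39 ]), array([-0.015,  0.388, -0.008]))
20 0.06 (array([  0.87 , -17.348,  71.931]), array([-0.015,  0.388, -0.008]))
```

Move to the 20° tilt, 120 mm standoff.

apply_moves:
  offset:
    - [-11,-9,8]
    - [-22,-18,16]
    - [-22,-18,16]
  delta_rot:
    - [-0.01,0.19,0]
    - [-0.015,0.34,-0.008]
    - [-0.015,0.388,-0.008]
  hand: [52,52,52]

```text
time_s: 1.78
eef_pos: [0.4069, 0.1408, 0.3764]
tool_rot: [0.351, 2.607, -0.157]
wrist_force: [-0.3, 0.3, -0.2]
opening: 0.0523
grasp_force: 0.0
```

```bash
cat >>kin.py <<'E'
def fk(q,p):
    h,r0,L1,a,L2,d,b,b2,e=p
    Rz=lambda t:R.from_euler('z',t).as_matrix();Ry=lambda t:R.from_euler('y',t).as_matrix()
    M=Rz(q[0]);x=M@[r0,b,h];M=M@Ry(q[1]);x=x+M@[0,0,L1];M=M@Ry(q[2]);x=x+M@[a,0,L2]
    M=M@Rz(q[3])@Ry(q[4]);x=x+M@[e,b2,d];return x,M@Rz(q[5])
E
cat >fit.py <<'E'
from kin import *
import json
o=get_obs();D=json.load(open("D.json"))
if np.linalg.norm(D[-1][0]-o["qpos"])>.01: D.append((list(o["qpos"]),list(o["eef_pos"])));json.dump(D,open("D.json","w"))
f=lambda p:np.concatenate([fk(q,p)[0]-x for q,x in D])
p0=np.array([.2,0,.4,0,.35,.12,.1,0,0]);w=np.array([1,.3,1,.3,1,1,.3,.3,.3])
s=least_squares(lambda p:np.r_[f(p),1e-3*(p-p0)/w],p0);print(s.x,abs(f(s.x)).max()*1e3);np.save("p.npy",s.x)
E
python3 - <<'E'
exec(open("fit.py").read())
print(o["qpos"],o["eef_pos"])
g=np.array([.509,.112,.1115]);A=G(-.25,np.radians(20))
print(go(g-A[:,2]*(.164+.06),A))
E
```

```text
[0.277 0.003 0.585 0.115 0.391 0.122 0.111 0.    0.   ] 0.2819145021256686
[ 0.143  0.289  2.052 -0.642  0.412 -0.617] [0.407 0.141 0.376]
(array([ 1.302,  0.76 , 61.871]), array([-0.055,  0.168, -0.008]))
```

```bash
cat >>kin.py <<'E'
C=np.array([[0,-1,0],[1,0,0],[0,0,1.]])
def ik(pos,M,seeds,p):
    e=lambda q:np.r_[(fk(q,p)[0]-pos)*10,R.from_matrix((fk(q,p)[1]@C).T@M).as_rotvec()]
    b=min((least_squares(e,np.clip(q,lo+.01,hi-.01),bounds=(lo,hi)) for q in seeds),key=lambda s:s.cost);return b.x,b.cost
E
python3 - <<'E'
from kin import *
p=np.load("p.npy");o=get_obs()
q,c=ik(o["eef_pos"],R.from_rotvec(o["tool_rot"]).as_matrix(),[o["qpos"]],p);print(q-o["qpos"],c)
g=np.array([.509,.112,.1115]);u=np.array([np.cos(.25),-np.sin(.25),0]);hx=(u+[0,0,1])/2**.5
S=[o["qpos"],[.2,.3,2,0,.6,-.6],[0,.5,1.5,0,1.,.2],[0,.3,2,3.1,.3,2.5],[0,.3,2,3.1,.3,-2.5]]
for t in (45,30,20,15,10,5,0):
    A=G(-.25,np.radians(t))
    for d in(.06,0,):
        q,c=ik(g-A[:,2]*(.164+d),A,S,p);print("grasp",t,d,q,c.round(6))
    q,c=ik(g-A[:,2]*.164+.1*hx,A,S,p);print("  drawn",q,c.round(6))
    B=G(-.25,np.radians(t-45));gf=np.array([.634,-.168,.136])-.069*u
    q,c=ik(gf-B[:,2]*.164,B,S,p);print("  final",q,c.round(6))
E
```

```text
[-0.    -0.    -0.     0.001  0.    -0.001] 1.8305078326202355e-22
grasp 45 0.06 [0.215 0.589 2.329 3.745 0.592 1.392] 0.0
grasp 45 0 [0.158 0.716 2.268 3.629 0.643 1.467] 0.0
  drawn [0.088 0.53  2.092 3.938 0.334 1.046] 0.0
  final [-0.45   0.615  1.622  0.     0.905 -1.771] 0.0
grasp 30 0.06 [ 0.126  0.442  2.152 -1.287  0.193  0.041] 0.0
grasp 30 0 [0.098 0.589 2.13  4.306 0.187 0.717] 0.0
  drawn [ 0.043  0.471  1.937 -0.573  0.27  -0.759] 0.0
  final [-0.428  0.711  1.429 -0.048  1.26  -1.728] 0.0
grasp 20 0.06 [ 0.076  0.42   2.024 -0.299  0.381 -0.984] 0.0
grasp 20 0 [ 0.061  0.557  2.025 -0.439  0.249 -0.851] 0.0
  drawn [ 0.016  0.473  1.825 -0.184  0.513 -1.159] 0.0
  final [-0.416  0.787  1.303 -0.07   1.482 -1.715] 0.0
grasp 15 0.06 [ 0.055  0.426  1.959 -0.159  0.512 -1.137] 0.0
grasp 15 0 [ 0.044  0.555  1.971 -0.208  0.372 -1.092] 0.0
  drawn [ 0.004  0.484  1.767 -0.109  0.639 -1.238] 0.0
  final [-0.411  0.828  1.242 -0.08   1.589 -1.712] 0.0
grasp 10 0.06 [ 0.035  0.44   1.893 -0.082  0.643 -1.224] 0.0
grasp 10 0 [ 0.029  0.56   1.916 -0.1    0.5   -1.208] 0.0
  drawn [-0.008  0.501  1.709 -0.06   0.764 -1.289] 0.0
  final [-0.406  0.87   1.183 -0.09   1.693 -1.71 ] 0.0
grasp 5 0.06 [ 0.018  0.461  1.827 -0.033  0.769 -1.28 ] 0.0
grasp 5 0 [ 0.015  0.572  1.86  -0.039  0.626 -1.275] 0.0
  drawn [-0.019  0.522  1.65  -0.026  0.885 -1.324] 0.0
  final [-0.402  0.913  1.125 -0.1    1.795 -1.71 ] 0.0
grasp 0 0.06 [ 0.002  0.489  1.761  0.     0.892 -1.319] 0.0
grasp 0 0 [ 0.002  0.59   1.804 -0.     0.748 -1.319] 0.0
  drawn [-0.029  0.548  1.592  0.     1.002 -1.349] 0.0
  final [-0.399  0.957  1.069 -0.111  1.894 -1.712] 0.0
```

Tilt 15° works for the grasp, the draw and the final pose. Getting the moves.

```bash
python3 - <<'E'
from kin import *
g=np.array([.509,.112,.1115]);A=G(-.25,np.radians(15))
for d in(.1,.05,0):print(d,go(g-A[:,2]*(.164+d),A))
E
```

```text
0.1 (array([-27.904,  -1.051,  27.32 ]), array([-0.054,  0.255, -0.01 ]))
0.05 (array([-15.278,   1.571,  75.628]), array([-0.054,  0.255, -0.01 ]))
0 (array([ -2.651,   4.192, 123.936]), array([-0.054,  0.255, -0.01 ]))
```

apply_moves:
  offset:
    - [-14,0,14]
    - [-28,-1,27]
    - [-28,-1,27]
    - [-28,-1,27]
  delta_rot:
    - [-0.02,0.12,0]
    - [-0.054,0.255,-0.01]
    - [-0.054,0.255,-0.01]
    - [-0.054,0.255,-0.01]
  hand: [52,52,52,52]

```text
time_s: 2.28
eef_pos: [0.4424, 0.1285, 0.367]
tool_rot: [0.362, 2.854, -0.052]
wrist_force: [0.2, 1.0, -0.9]
opening: 0.052
grasp_force: 0.0
```

```bash
python3 - <<'E'
from kin import *
g=np.array([.509,.112,.1115]);A=G(-.25,np.radians(15))
print(get_obs()["qpos"],get_obs()["qvel"])
for d in(.1,.05,0):print(d,go(g-A[:,2]*(.164+d),A))
hx=np.array([np.cos(-.25),np.sin(-.25),1])/2**.5
m=viewer.camera_model("wrist");im=viewer.camera("wrist");cv2.imwrite("pics/w2.png",im[:,:,::-1])
print(proj(m,[g,g+.069*hx,g-.033*hx]).round(0))
E
```

```text
[ 0.062  0.341  1.942 -0.146  0.61  -1.147] [-0.001 -0.009  0.011  0.011  0.004 -0.02 ]
0.1 (array([-0.163,  0.516,  0.577]), array([-0.003,  0.005, -0.002]))
0.05 (array([ 0.067,  0.652, 50.576]), array([-0.003,  0.005, -0.002]))
0 (array([  0.298,   0.788, 100.576]), array([-0.003,  0.005, -0.002]))
[[277. 222.]
 [277. 303.]
 [277. 187.]]
```

View pics/w2.png

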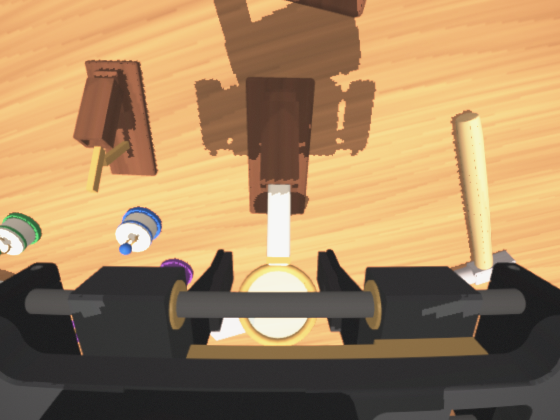

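The handle runs from (279,186) to (278,260) and the lens is at (277,305), against predictions of (277,187) and (277,303). That leaves about 1 mm to correct in tool y. Descending.

apply_moves:
  offset:
    - [0,1,30]
    - [0,1.5,60]
    - [0,1.5,85]
    - [0,1.5,101]
    - [0,1.5,101]
  delta_rot:
    - [0,0,0]
    - [0,0,0]
    - [0,0,0]
    - [0,0,0]
    - [0,0,0]
  hand: [52,52,52,52,52]

```text
time_s: 2.95
eef_pos: [0.4693, 0.1228, 0.2694]
tool_rot: [0.362, 2.856, -0.05]
wrist_force: [-0.5, 0.1, 0.2]
opening: 0.052
grasp_force: 0.0
```

```bash
python3 - <<'E'
from kin import *
g=np.array([.509,.112,.1115]);A=G(-.25,np.radians(15))
print(get_obs()["qpos"],get_obs()["wrist_force"],go(g-A[:,2]*.164,A))
im=viewer.camera("scene")[150:300,250:450];cv2.imwrite("pics/s2.png",cv2.resize(im[:,:,::-1],(800,600),interpolation=cv2.INTER_CUBIC))
E
```

```text
[ 0.045  0.555  1.969 -0.216  0.372 -1.081] [-0.544  0.109  0.226] (array([ 1.117, -0.661, -0.832]), array([-0.002,  0.003, -0.002]))
```

View pics/s2.png

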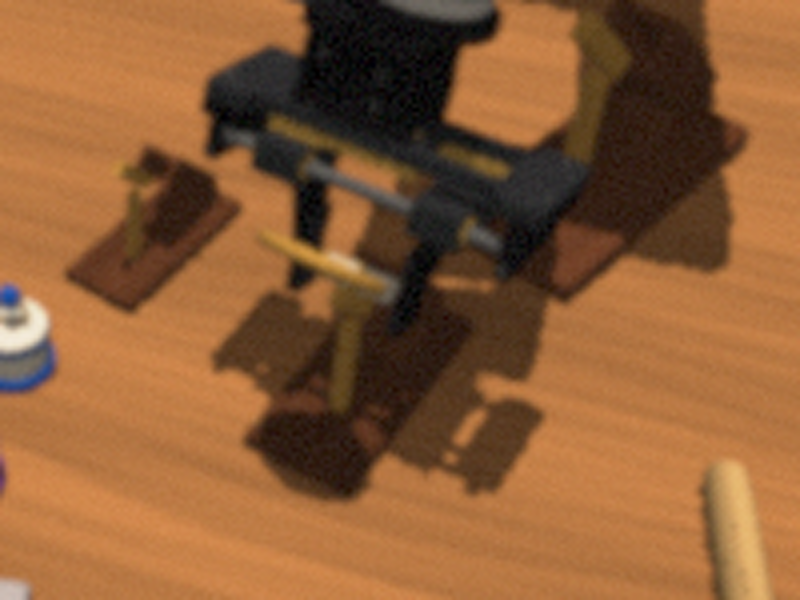

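The fingers straddle the handle, at crop px (300,280) and (405,325), with no contact. Closing.

apply_moves:
  offset:
    - [0,0,0]
    - [0,0,0]
    - [0,0,0]
    - [0,0,0]
    - [0,0,0]
  delta_rot:
    - [0,0,0]
    - [0,0,0]
    - [0,0,0]
    - [0,0,0]
    - [0,0,0]
  hand: [40,28,22,16,14]
  force: 40

```text
time_s: 3.62
eef_pos: [0.47, 0.1226, 0.2704]
tool_rot: [0.363, 2.853, -0.049]
wrist_force: [-0.2, 0.3, 2.5]
opening: 0.0195
grasp_force: 39.8
```

```bash
python3 - <<'E'
from kin import *
o=get_obs();Rt=R.from_rotvec(o["tool_rot"]).as_matrix()
hx=np.array([np.cos(-.25),np.sin(-.25),1])/2**.5
print(o["opening"],o["grasp_force"],o["wrist_force"],o["moment"],o["eef_pos"],[Rt.T@hx*k for k in(10,30,60,100)])
E
```

```text
0.01947510400531029 39.82421865686774 [-0.154  0.267  2.521] [0.094 0.135 0.04 ] [0.47  0.123 0.27 ] [array([-8.689,  0.023, -4.95 ]), array([-26.067,   0.069, -14.849]), array([-52.134,   0.138, -29.699]), array([-86.89 ,   0.23 , -49.498])]
```

apply_moves:
  offset:
    - [-5,0,-3]
    - [-15,0,-8.5]
    - [-28,0,-16]
    - [-42,0,-24]
    - [-56,0,-32]
  delta_rot:
    - [0,0,0]
    - [0,0,0]
    - [0,0,0]
    - [0,0,0]
    - [0,0,0]
  hand: [14,14,14,14,14]

```text
time_s: 4.25
eef_pos: [0.5147, 0.1108, 0.3165]
tool_rot: [0.363, 2.854, -0.049]
wrist_force: [0.2, 0.0, -1.4]
opening: 0.0195
grasp_force: 39.8
```

apply_moves:
  offset:
    - [-14,0,-8]
    - [-28,0,-16]
    - [-40,0,-24]
    - [-50,0,-50]
    - [-50,0,-80]
  delta_rot:
    - [0,0,0]
    - [0,0,0]
    - [0,0,0]
    - [0,0,0]
    - [0,0,0]
  hand: [14,14,14,14,14]

```text
time_s: 4.88
eef_pos: [0.5411, 0.1039, 0.407]
tool_rot: [0.364, 2.853, -0.049]
wrist_force: [0.4, 0.5, -0.6]
opening: 0.0196
grasp_force: 39.8
```

```bash
python3 - <<'E'
from kin import *
o=get_obs();print(o["opening"],o["grasp_force"],o["wrist_force"],o["eef_pos"],o["qpos"])
B=G(-.25,np.radians(-30));u=np.array([np.cos(.25),-np.sin(.25),0])
gf=np.array([.6345,-.1675,.136])-.069*u
print(go(gf-B[:,2]*.164+[0,0,.08],B),go(gf-B[:,2]*.164,B))
m=viewer.camera("scene");cv2.imwrite("pics/s3.png",cv2.resize(m[120:320,180:446,::-1],(800,600),interpolation=cv2.INTER_CUBIC))
E
```

```text
0.01955013437840756 39.82465138658881 [ 0.409  0.509 -0.588] [0.541 0.104 0.407] [ 0.002  0.392  1.692 -0.093  0.801 -1.259]
(array([-152.567, -239.213,   92.507]), array([ 0.   ,  0.79 , -0.004])) (array([-131.473, -239.212,  169.676]), array([ 0.   ,  0.79 , -0.004]))
```

View pics/s3.png

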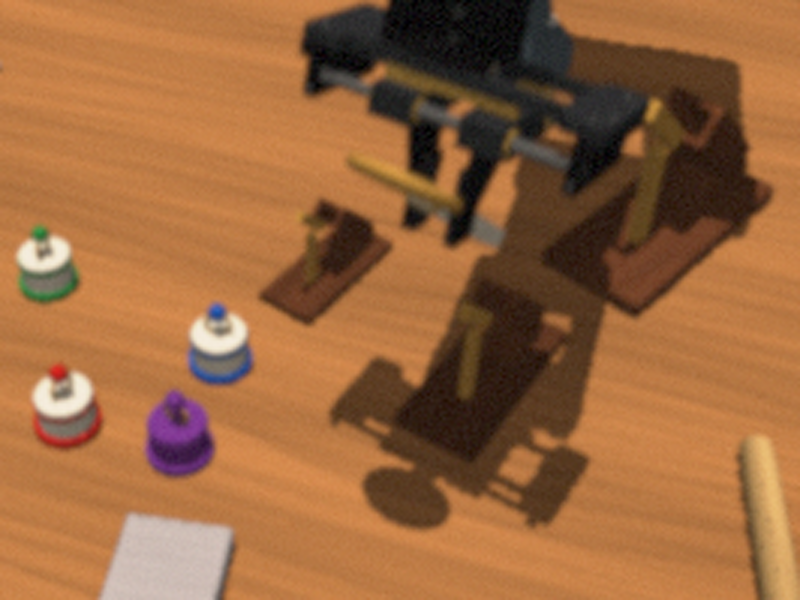

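The magnifier is out of the socket and held; the holder at crop px (480,370) is empty. Now I carry it over with a rise margin while turning it.

apply_moves:
  offset:
    - [-8,-12,5]
    - [-22,-36,14]
    - [-38,-62,23]
    - [-56,-90,34]
    - [-76,-120,46]
  delta_rot:
    - [0,0.04,0]
    - [0,0.12,0]
    - [0,0.21,0]
    - [0,0.3,0]
    - [0,0.39,0]
  hand: [14,14,14,14,14]

```text
time_s: 5.55
eef_pos: [0.5934, -0.0343, 0.3815]
tool_rot: [-0.38, -2.993, -0.025]
wrist_force: [0.2, 1.7, -0.5]
opening: 0.0195
grasp_force: 39.8
```

```bash
cat >fin.py <<'E'
from kin import *
o=get_obs();print(o["opening"],o["wrist_force"],o["eef_pos"],o["qpos"])
B=G(-.25,np.radians(-30));u=np.array([np.cos(.25),-np.sin(.25),0])
gf=np.array([.6345,-.1675,.136])-.069*u
print(go(gf-B[:,2]*.164+[0,0,.06],B),go(gf-B[:,2]*.164,B))
E
python3 fin.py
```

```text
0.019508450702306366 [ 0.248  1.734 -0.486] [ 0.593 -0.034  0.382] [-0.246  0.534  1.498  0.001  1.235 -1.564]
(array([ -90.878, -118.667,   32.303]), array([ 0.001,  0.398, -0.002])) (array([ -98.408, -118.692,   91.829]), array([ 0.001,  0.398, -0.002]))
```

apply_moves:
  offset:
    - [-22,-28,8]
    - [-46,-60,16]
    - [-70,-92,25]
    - [-85,-112,30]
    - [-91,-118.5,32]
  delta_rot:
    - [0,0.1,0]
    - [0,0.2,0]
    - [0,0.3,0]
    - [0,0.37,0]
    - [0,0.398,0]
  hand: [14,14,14,14,14]

```text
time_s: 6.18
eef_pos: [0.6473, -0.1714, 0.3374]
tool_rot: [-0.333, -2.601, -0.089]
wrist_force: [0.1, -0.0, -0.5]
opening: 0.0194
grasp_force: 39.8
```

apply_moves:
  offset:
    - [0,0,0]
    - [0,0,0]
  delta_rot:
    - [0,0,0]
    - [0,0,0]
  hand: [14,14]

```text
time_s: 6.42
eef_pos: [0.6467, -0.1685, 0.3393]
tool_rot: [-0.33, -2.603, -0.088]
wrist_force: [-0.1, 0.4, -0.5]
opening: 0.0196
grasp_force: 39.8
```

```bash
python3 fin.py; python3 - <<'E'
from kin import *
r=lambda a:cv2.resize(a,(400,300),interpolation=cv2.INTER_CUBIC)
t=viewer.camera("top")[...,::-1];s=viewer.camera("scene")[...,::-1];w=viewer.camera("wrist")[...,::-1]
for n,i in(("t",t),("s",s),("w",w)):cv2.imwrite(f"pics/f_{n}.png",i)
cv2.imwrite("pics/m4.png",np.vstack([np.hstack([r(t[145:235,270:390]),r(s[180:270,150:270])]),np.hstack([r(w),r(s[150:300,100:300])])]))
E
```

```text
0.019627192287325398 [-0.106  0.432 -0.52 ] [ 0.647 -0.168  0.339] [-0.407  0.756  1.209 -0.077  1.692 -1.715]
(array([-1.467, -2.065,  0.674]), array([ 0.001,  0.003, -0.002])) (array([-31.314,  -2.085,  52.724]), array([ 0.001,  0.003, -0.002]))
```

View pics/m4.png

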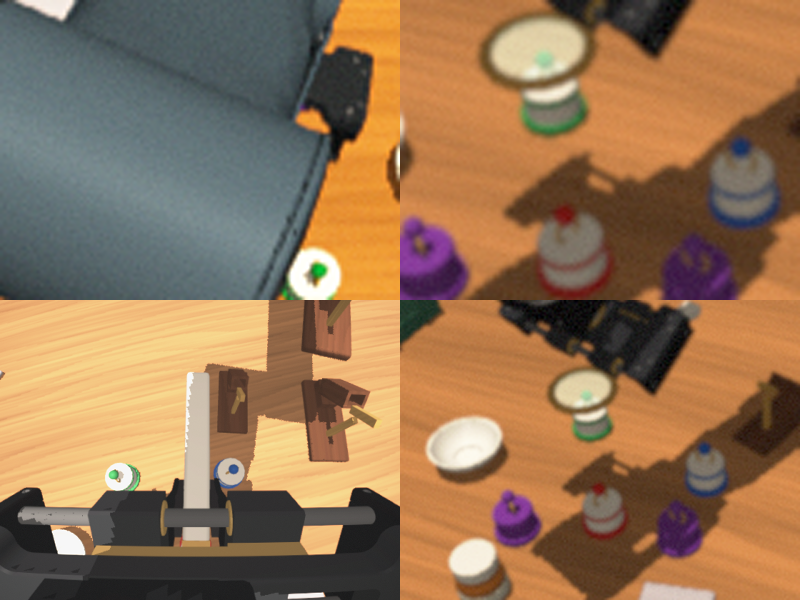

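The lens is over the stand area and looks roughly level. Its scene centre is near (191.7,195), its outer rim spans x 174–208 and y 184–206, and the handle's free end is at wrist px (277,102). Comparing these with predictions to find any slip in the grip.

```bash
python3 - <<'E'
from kin import *
o=get_obs();Rt=R.from_rotvec(o["tool_rot"]).as_matrix();g=o["eef_pos"]+.164*Rt[:,2]
s=viewer.camera_model("scene");w=viewer.camera_model("wrist")
th=np.linspace(0,6.28,60)
def mag(pitch,s0=0):  # pitch of handle rel. nominal (about tool y), s0 slip
    a=np.radians(30)  # handle x dir in tool: level at nominal
    Rn=R.from_euler('y',pitch).as_matrix()
    Mx=Rn@np.array([-np.cos(a),0,-np.sin(a)]);Mz=Rn@np.array([np.sin(a),0,-np.cos(a)])
    return Rt@Mx,Rt@[0,1,0],Rt@Mz
for pd in(-10,-5,0,5,10):
    x,y,z=mag(np.radians(pd));L=g+.069*x
    rim=np.vstack([L+.034*(np.cos(th)[:,None]*x+np.sin(th)[:,None]*y)+k*.004*z for k in(-1,1)])
    P=proj(s,rim);e=g-.108*x
    print(pd,"z",x[2].round(3),"L",L,"lens px",proj(s,L)[0],"bbox",P.min(0),P.max(0),"crop3.33",((P.min(0)-[150,180])*3.333),((P.max(0)-[150,180])*3.333),
      "end",proj(w,[e+.007*z+.01*y,e+.007*z-.01*y]).ravel().round(0))
# red stone + current red stand position check
print("stone px now", 150+(565-400)/3.333,180+215/3.333, proj(s,[.6345,-.1675,.056]))
f=cv2.imread("pics/f_s.png");c=f[175:215,165:220];cv2.imwrite("pics/m5.png",np.hstack([cv2.resize(c,(440,320),interpolation=cv2.INTER_CUBIC),cv2.resize(cv2.imread("pics/f_w.png")[80:230,230:330],(213,320),interpolation=cv2.INTER_CUBIC)]))
E
```

```text
-10 z 0.177 L [ 0.634 -0.165  0.21 ] lens px [189.312 190.188] bbox [171.258 179.702] [206.973 201.415] crop3.33 [70.854 -0.993] [189.89   71.375] end [291. 119. 261. 119.]
-5 z 0.091 L [ 0.634 -0.165  0.204] lens px [189.487 192.754] bbox [171.474 181.356] [207.157 204.91 ] crop3.33 [71.573  4.518] [190.504  83.026] end [291. 110. 261. 110.]
0 z 0.003 L [ 0.635 -0.165  0.198] lens px [189.852 195.174] bbox [171.962 182.883] [207.458 208.213] crop3.33 [73.2    9.611] [191.508  94.034] end [292. 102. 260. 102.]
5 z -0.084 L [ 0.634 -0.165  0.192] lens px [190.399 197.429] bbox [172.714 184.307] [207.873 211.291] crop3.33 [75.705 14.354] [192.89  104.293] end [293.  94. 259.  94.]
10 z -0.17 L [ 0.634 -0.165  0.186] lens px [191.122 199.502] bbox [173.715 185.604] [208.406 214.087] crop3.33 [79.044 18.677] [194.666 113.61 ] end [294.  87. 258.  87.]
stone px now 199.5049504950495 244.5064506450645 [[198.861 243.915]]
```

View pics/m5.png

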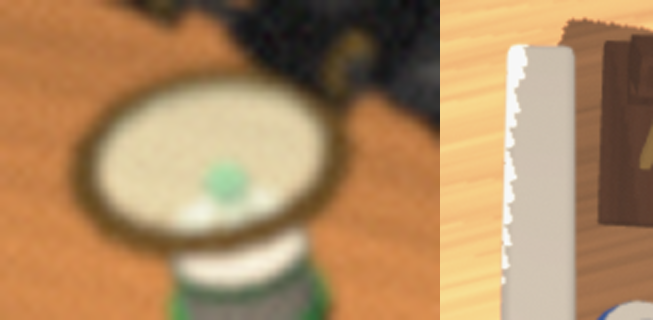

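```bash
python3 - <<'E'
from kin import *
o=get_obs();Rt=R.from_rotvec(o["tool_rot"]).as_matrix();g=o["eef_pos"]+.164*Rt[:,2]
s=viewer.camera_model("scene");th=np.linspace(0,6.28,90)
im=cv2.imread("pics/f_s.png").astype(int)
# inner glass: pale cream pixels
c=im[175:215,165:220]; 
M=((c.min(2)>120)&(c[...,2]-c[...,0]<85)).astype(np.uint8)
n,lab,st,cen=cv2.connectedComponentsWithStats(M);
pts=np.array([(75,165),(92,115),(145,82),(215,68),(300,78),(350,125),(330,185),(265,232),(180,250),(110,225)],np.float32)/8+[165,175]-[.44,.44]
print("obs outer",cv2.fitEllipse(pts.astype(np.float32)))
k=np.argmax(st[1:,4])+1
ct=max(cv2.findContours((lab==k).astype(np.uint8),0,1)[0],key=len);h=cv2.convexHull(ct);print("glass",st[k],cv2.fitEllipse((h+[165,175]).astype(np.float32)))
for pd,rd in((0,0),(-4,0),(4,0),(0,4),(0,-4),(0,8),(0,-8)):
    a=np.radians(30);Rn=R.from_euler('y',pd,degrees=True).as_matrix()
    B=Rn@np.c_[[-np.cos(a),0,-np.sin(a)],[0,1,0],[np.sin(a),0,-np.cos(a)]]@R.from_euler('x',rd,degrees=True).as_matrix()
    x,y,z=(Rt@B).T;L=g+.069*x
    rim=np.vstack([L+.034*(np.cos(th)[:,None]*x+np.sin(th)[:,None]*y)+q*.004*z for q in(-1,1)])
    hull=cv2.convexHull(proj(s,rim).astype(np.float32));print(pd,rd,cv2.fitEllipse(hull))
E
```

```text
obs outer ((190.84451293945312, 194.03085327148438), (22.367727279663086, 34.9437370300293), 80.51675415039062)
glass [ 13  11  27  18 378] ((190.8244171142578, 194.35333251953125), (17.137624740600586, 27.350751876831055), 81.09030151367188)
0 0 ((189.7602081298828, 195.53550720214844), (25.048599243164062, 36.33794021606445), 80.05714416503906)
-4 0 ((189.42442321777344, 193.6122283935547), (23.894338607788086, 36.62660217285156), 83.6833724975586)
4 0 ((190.2128448486328, 197.34669494628906), (26.070703506469727, 36.05194091796875), 76.14006805419922)
0 4 ((189.77989196777344, 195.5374755859375), (23.693561553955078, 36.45341491699219), 76.96331024169922)
0 -4 ((189.7371826171875, 195.5291290283203), (26.293867111206055, 36.23516082763672), 83.31953430175781)
0 8 ((189.7978057861328, 195.53448486328125), (22.229246139526367, 36.60289764404297), 74.1293716430664)
0 -8 ((189.71392822265625, 195.51809692382812), (27.422853469848633, 36.15207290649414), 86.88838958740234)
```

The lens centre agrees to about 1 px, and both the ellipse angle and the handle end fit a level lens within about 2°. Lowering straight down 60 mm.

apply_moves:
  offset:
    - [-5,0,9]
    - [-13,0,22]
    - [-21,-0.5,36]
    - [-27,-1,47]
    - [-30,-1,52]
  delta_rot:
    - [0,0,0]
    - [0,0,0]
    - [0,0,0]
    - [0,0,0]
    - [0,0,0]
  hand: [14,14,14,14,14]

```text
time_s: 7.2
eef_pos: [0.6465, -0.1707, 0.2771]
tool_rot: [-0.331, -2.6, -0.089]
wrist_force: [-0.3, -0.1, -2.1]
opening: 0.0197
grasp_force: 39.8
```

apply_moves:
  offset:
    - [0,0,0]
    - [0,0,0]
    - [0,0,0]
    - [0,0,0]
  delta_rot:
    - [0,0,0]
    - [0,0,0]
    - [0,0,0]
    - [0,0,0]
  hand: [14,14,14,14]

```text
time_s: 7.7
eef_pos: [0.6469, -0.1707, 0.2794]
tool_rot: [-0.331, -2.603, -0.088]
wrist_force: [0.6, -0.5, -1.4]
opening: 0.0196
grasp_force: 39.8
```

```bash
python3 fin.py; python3 - <<'E'
from kin import *
p=np.load("p.npy")
s=viewer.camera_model("scene");f=viewer.camera("scene")[...,::-1]
o=get_obs();print("fk",fk(o["qpos"],p)[0],o["qvel"])
print("pred lens",proj(s,[.6345,-.1675,.136]))
cv2.imwrite("pics/m6.png",cv2.resize(f[195:270,150:250],(800,600),interpolation=cv2.INTER_CUBIC))
E
```

```text
0.019610529654274948 [ 0.553 -0.469 -1.353] [ 0.647 -0.171  0.279] [-0.41   0.825  1.243 -0.078  1.589 -1.708]
(array([ 28.959,  -0.   , -51.006]), array([ 0.001,  0.003, -0.003])) (array([-0.87 ,  0.02 ,  1.054]), array([ 0.001,  0.003, -0.003]))
fk [ 0.647 -0.17   0.28 ] [ 0.001  0.002  0.002  0.    -0.     0.001]
pred lens [[193.532 217.612]]
```

View pics/m6.png

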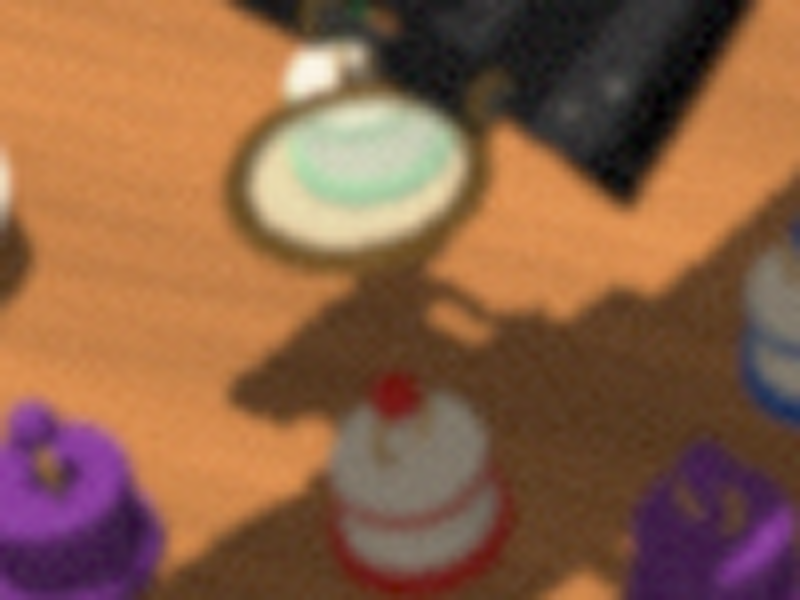

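The crop shows the lens at scene px (194.4,216.6), against (193.5,217.6) predicted for 8 cm above the stone. The red stone is undisturbed at (199.2,243.7), the arm is still and the grip is firm. Handing in.

```bash
python3 -c "
from bench import job
print(job.job_done())"
```

```text
the job is handed in; nothing more can be done
None
```

The job is handed in: the magnifier is held steady in the gripper with its lens level to within about 2°, centred over the red stone to within about 3 mm and about 8 cm above it. No contact was seen with the rings or anything else on the bench, and the arm took about 8 s of the 35 s allowed.

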